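Re-grip a poppet valve over an angled rest and load it in its holder

TASK

Lift the large poppet valve out of its lying cradle, lay it in the V groove of the angled rest with its head down on the toe plate and let go, then take it afresh by the upper end of the stem. Stand it upright, head down, on the apron of the fork holder and slide its head under the two lips, fully home against the back stop, and leave it standing there. Leave the other parts on the bench where they are.

Things in the scene. Friction and masses are not known exactly. Their poses are not given: they have to be found in the camera images.
- valve: large bare-steel poppet valve, 165 to 300 g, 150 mm long: a round head 50 mm in diameter (rim 4 mm thick, then tapering to 24 mm diameter at 10 mm and to the stem at 28 mm) and a plain round stem 12 mm in diameter. Origin at the centre of the flat outer face of the head; its z axis runs along the stem to the free end (z = 150 mm); centre of mass about z = 57 mm. At the start it lies level in the cradle.
- cradle: dark steel cradle fixed to the bench, 70 x 124 mm base 8 mm high, with two V-notched steel uprights, each 10 mm thick, that carry the stem level with its axis 50 mm above the bench. Origin on the bench under the stem; y axis along the stem, towards its free end; the uprights stand at y = -35 and +51 mm, their V sides reach 28 mm wide and 6 mm above the stem's axis. The stem is free between them.
- rest: steel angled rest fixed to the bench: base 80 mm (x) by 118 mm (y = -38 to +80 mm), 8 mm high. A 90-degree V groove rises at 45 degrees towards its +y and carries the stem; a square steel toe plate 60 mm wide at the groove's foot, at right angles to it, stops the flat face of the head. Origin on the bench.
- rest_toe (a point): point on the toe plate's face where the centre of the valve's head face comes when the valve lies in the groove (36 mm above the bench, straight above the rest's origin). Its z axis points up the groove at 45 degrees, along the stem of a parked valve; its x axis is level, across the groove. The V supports the stem from 34 to 66 mm up along this z, its sides reach 28 mm wide and 6 mm above the stem's axis; the stem beyond 68 mm is free all round.
- holder: dark steel fork holder with lighter steel lips, fixed to the bench; base 130 mm (x = -55 to +75 mm) by 90 mm, 8 mm high. Origin on the bench, 30 mm in front of the seat; its -x side is the open mouth, with a flat apron 60 mm long (x = -55 to +5 mm) in front of the lips and two low guide walls, 9 mm high, which narrow from about 72 mm to 56 mm apart between x = -22 and +7 mm.
- holder_seat (a point): where the centre of the valve's head face belongs, on the upper face of the base, 8 mm above the bench; axes as the holder's. Measured from this point, the two lips (x = -25 to +40 mm) are 11 mm above this face and 6 mm thick, with a 30 mm slot between them for the stem; beneath them the channel for the head is 56 mm wide, and the back stop meets the head's rim when the valve is home.
- valve_end (a point): centre of the free end of the large valve's stem, 150 mm from the head's face; axes as the valve's
- small_valve: bystander: small dark poppet valve that stands on its head, 37 mm in diameter, 106 mm tall; origin under its centre on the bench
- bearing: bystander: dark ball bearing lying flat, 52 mm in diameter, 15 mm high; origin under its centre
- gear: bystander: small dark gear lying flat, 60 mm in diameter, 16 mm high; origin under its centre
- spring: bystander: standing valve spring, 31 mm in diameter, 45 mm high; origin under its centre
- plug: bystander: round pressed plug, 58 mm in diameter, 20 mm high; origin under its centre

How it is judged:
By the outcome, as a careful person would: the job done as asked, in the order asked, and still so for the second after the job is handed in, with the robot touching nothing.
It also fails if it takes over 61 s, if anything falls off the work surface, if the arm or the gripper's body presses on something with over 40 N, if the wrist force passes 120 N, or if a joint passes its speed limit or range.

ROBOT

A 6-joint arm with a two-finger parallel gripper is mounted at the origin on a cart in front of the work surface, level with it; the furniture and walls round the work are solid. World frame = base frame: x ahead of the robot, y to its left, z up, the work surface at z = 0. Lengths are in m, angles in rad, forces in N, time in s.
With the tool pointing down it reaches from about 0.35 to 0.775 m from the base axis. Payload 7.3 kg.
Tool frame: the origin (TCP) lies on the centre line of the jaws, within the pads' length; the fingertips stand 17 mm ahead of it and the grasp point (between the pads) lies 2 mm behind it (robot.tip_extent is the distance from the TCP to the fingertips, in m); z points along the fingers, y is the line along which they close (so a half turn about z gives the same grasp; the last joint's range is limited). The gripper opens to 92 mm and grips with 3 to 60 N. Pads are 19 mm wide; open, the fingers measure 130 mm over their backs; the gripper's body (75 mm by 190 mm) begins 47 mm behind the grasp point.
Start: joints at [0.97, 0.342, 1.524, -0, 1.275, -0.146], TCP at [0.231, 0.472, 0.244] pointing down, gripper open.
Joint ranges: [-2.53, 2.53], [-0.77, 2.02], [0.04, 2.7], [-1, 4.14], [0.28, 2.66], [-3.11, 3.11]. Speed limits (rad/s): [2.57, 2.57, 3.14, 3.14, 3.14, 3.14].

INTERFACE

Orientations are given as [roll, pitch, yaw] about the fixed x, y, z axes, in that order (R = Rz(yaw) Ry(pitch) Rx(roll)).
In Python, from cell import robot gives the robot as it stands.
- The arm moves only by the tool step_arm, never from a script. Its argument "motion" is a list of rows, each a list of 2 entries, a list of its own where there are three numbers: the shift along the tool's x, y, z in units of 60 mm (1.0 is 60 mm), then the turn about the tool's z in rad. In form: [[[x, y, z], spin], ...]. A call has 1 to 10 rows; each row is the pose to reach, as a shift and turn from the pose commanded when the call began, along the tool's axes at that moment; what a row does not reach only later rows make up. A row lasts 1/8 s, in which the tool goes at most 62.5 mm and 10.7 degrees, less where a joint would pass 70% of its speed; a pose out of reach is approached as far as the arm can. A call with a gripper value outside its range is refused whole. "hand" is the closure in counts, from 0 (fully open) to 255 (shut), set as the call begins (left out, the last holds). The fingers move at their own pace and stop on an object; "squeeze" is the grip in N (left out, the last holds). Time passes only in rows, so rows that repeat a pose let the fingers close. It gives the time, the measured TCP pose, the force, the opening and the grip force at its end, in the units of the state.
- robot.observe(): the state, without advancing time (a new reading comes with each control period).
- robot.read_camera(name): name is "scene" or "top" or "wrist"; returns a dict with "pixels" (480x640x3 uint8, red, green, blue), "intrinsics" (3x3 intrinsics, pixels), "xyz" and "rotation" of the camera in the world; the wrist camera has in their place "T_tool_cam" (4x4, takes a point from camera to tool coordinates, whose origin is the TCP and whose axes are the flange's). Camera axes: x right, y up, looking along -z (the intrinsics and any distortion apply to the point x, -y, -z); pixel columns grow to the right and rows downward; lengths in m; the calibration is good to about 2 mm. A picture is of the moment at which its call begins: read the wrist's pose just before it. There is no depth.
- robot.hand_in(): hands the job in; it is judged then, once.
The state is a dict: "time": time; "qpos": joint angles; "qvel": joint speeds; "joint_efforts": joint torques, N m; "tool_pos": TCP position; "tool_rot": TCP orientation; "contact_force": force on the tool from outside, world axes, zero at the start; "torque": the same for the moment, N m; "opening": finger opening in m; "grip_force": force on a finger pad.
Only numpy, scipy, OpenCV 4.12 (cv2) and the standard library are available. Lean on these libraries where they do the work, as an engineer would, in place of code of your own. Each camera call takes 0.05 s, during which the arm holds its last target. There are 200 camera calls.

## Working session

There is one attempt and no reset: what is moved stays moved. The work goes in short steps, Python scripts to look and compute and a tool call to move; the robot and the scene stay as the last step left them, time stands still between calls to the robot, and variables do not carry over. Pictures are saved under pics/ and viewed, at most 10 in all, crops included, and the job is handed in when it is done.

Besides the shell and the picture viewer there is one more tool, called after "Request:" by a JSON object that holds its "op" and its "data". step_arm: Moves the arm, as the interface text tells. Its arguments: {"type":"object","properties":{"motion":{"type":"array"},"hand":{"type":"number"},"squeeze":{"type":"number"}},"required":["motion"]}

```bash
ls; mkdir -p pics
python3 - <<'E'
from cell import robot
import cv2,numpy as np
np.set_printoptions(precision=4,suppress=True)
print(robot.observe())
for n in ("scene","top"):
    c=robot.read_camera(n); cv2.imwrite(f"pics/{n}0.png",c["pixels"][:,:,::-1])
    print(n,{k:v for k,v in c.items() if k!="pixels"})
c=robot.read_camera("wrist");print({k:v for k,v in c.items() if k!="pixels"})
E
```

```text
pics
{'time': 0.0, 'qpos': array([ 0.97  ,  0.3427,  1.525 ,  0.    ,  1.2754, -0.146 ]), 'qvel': array([-0.0014, -0.0001,  0.0002, -0.0004,  0.0023, -0.0013]), 'joint_efforts': array([  0.0006, -43.125 , -24.4219,   0.0718,   0.0561,  -0.0002]), 'tool_pos': array([0.2304, 0.4713, 0.243 ]), 'tool_rot': array([-3.14  , -0.0002,  2.6869]), 'contact_force': array([ 0.0805, -0.0867, -0.6346]), 'torque': array([ 0.0009, -0.0379,  0.0001]), 'grip_force': 0.0, 'opening': 0.09156172536898101}
scene {'intrinsics': array([[558.2216,   0.    , 316.2726],
       [  0.    , 558.2216, 233.3169],
       [  0.    ,   0.    ,   1.    ]]), 'xyz': array([1.6067, 0.4467, 0.9548]), 'rotation': array([0.9238, 0.0159, 1.8784])}
top {'intrinsics': array([[549.7835,   0.    , 323.4712],
       [  0.    , 549.7835, 241.1369],
       [  0.    ,   0.    ,   1.    ]]), 'xyz': array([0.1655, 0.2217, 1.3982]), 'rotation': array([ 0.2701,  0.0072, -2.0139])}
{'intrinsics': array([[358.1732,   0.    , 316.5324],
       [  0.    , 358.1732, 238.9246],
       [  0.    ,   0.    ,   1.    ]]), 'T_tool_cam': array([[-0.0007,  0.9644,  0.2645,  0.0714],
       [ 1.    ,  0.0003,  0.0013,  0.0006],
       [ 0.0012,  0.2645, -0.9644, -0.1415],
       [ 0.    ,  0.    ,  0.    ,  1.    ]])}
```

View pics/top0.png

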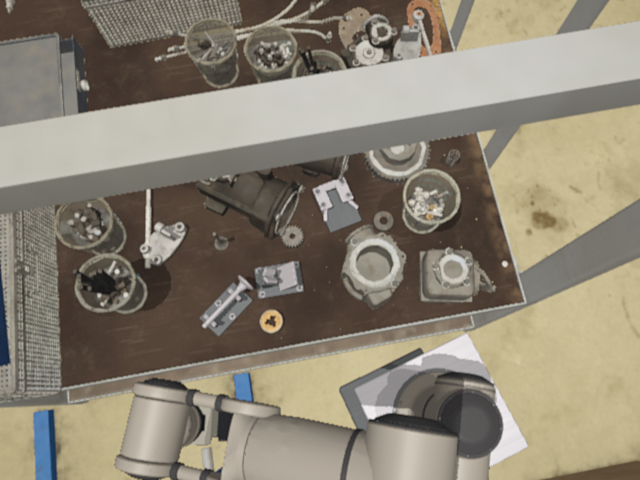

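View pics/scene0.png

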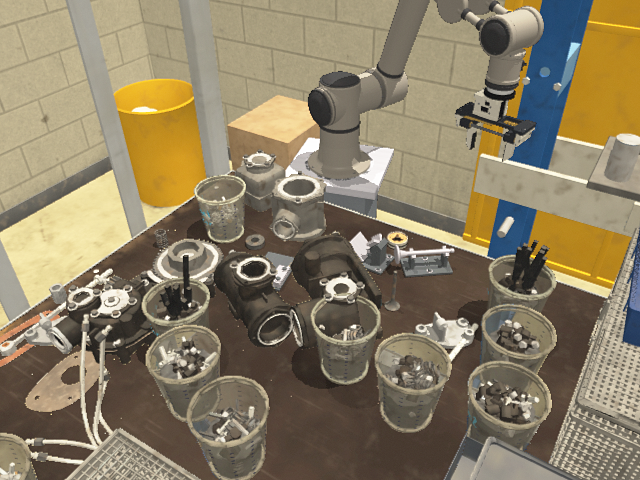

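Top view: the cradle with the valve is near (228,303), the rest near (279,279), and the holder near (338,203) with its mouth toward the image bottom. I'll enlarge these for measuring.

```bash
python3 - <<'E'
import cv2
t=cv2.imread("pics/top0.png");s=cv2.imread("pics/scene0.png")
a=cv2.resize(t[165:345,190:370],None,fx=3.3,fy=3.3,interpolation=cv2.INTER_CUBIC)
cv2.imwrite("pics/topc.png",a)
b=cv2.resize(s[215:315,255:465],None,fx=3.8,fy=3.8,interpolation=cv2.INTER_CUBIC)
cv2.imwrite("pics/scenec.png",b)
E
cat > h.py <<'E'
import numpy as np,cv2
from scipy.spatial.transform import Rotation as R
np.set_printoptions(precision=4,suppress=True)
CAM={"top":(np.array([[549.7835,0,323.4712],[0,549.7835,241.1369],[0,0,1]]),np.array([0.1655,0.2217,1.3982]),R.from_euler("xyz",[0.2701,0.0072,-2.0139]).as_matrix()),
"scene":(np.array([[558.2216,0,316.2726],[0,558.2216,233.3169],[0,0,1]]),np.array([1.6067,0.4467,0.9548]),R.from_euler("xyz",[0.9238,0.0159,1.8784]).as_matrix())}
F=np.diag([1.,-1,-1])
def toz(cam,uv,z):
    K,p,Rm=cam; d=Rm@F@np.linalg.solve(K,[uv[0],uv[1],1.]); return p+d*(z-p[2])/d[2]
def proj(cam,P):
    K,p,Rm=cam; c=F@Rm.T@(np.asarray(P,float)-p).T.reshape(3,-1) if 0 else (F@Rm.T@(np.atleast_2d(P)-p).T)
    q=K@c; return (q[:2]/q[2]).T
def wrist(robot):
    s=robot.observe(); c=robot.read_camera("wrist"); T=np.eye(4); T[:3,:3]=R.from_euler("xyz",s["tool_rot"]).as_matrix(); T[:3,3]=s["tool_pos"]
    M=T@c["T_tool_cam"]; return c["pixels"],(c["intrinsics"],M[:3,3],M[:3,:3]),s
E
python3 -c "
from h import *
t=CAM['top']
print('cradle',toz(t,(228,305),.05),'rest',toz(t,(279,279),.03),'holder',toz(t,(338,205),.01))"
```

```text
cradle [0.4606 0.3533 0.05  ] rest [0.4705 0.2127 0.03  ] holder [ 0.5907 -0.0119  0.01  ]
```

View pics/topc.png

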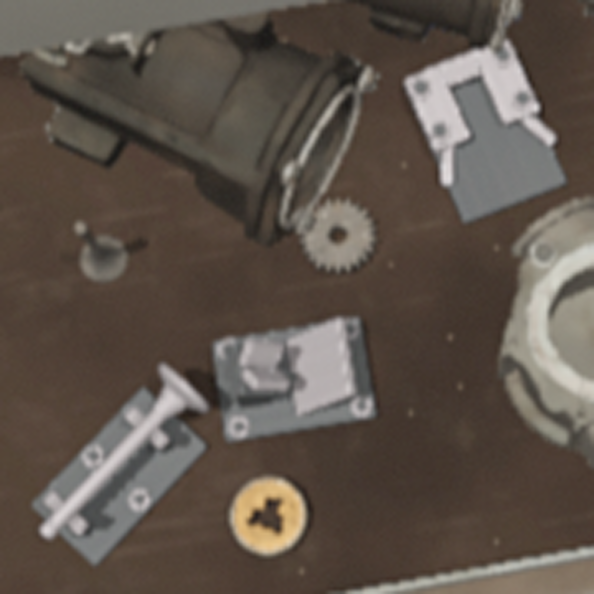

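Crop (3.3× from 190,165): valve end is at (45,530) and head face at about (184,388). Rest base corners are (213,340), (357,316), (375,417), (227,440), with the toe plate on the right, so the groove rises to the left. The holder apron's front corners are (465,222) and (565,185).

Run:
```python
from h import *
t=CAM['top']
g=lambda u,v,z: toz(t,(190+(u+.5)/3.3-.5,165+(v+.5)/3.3-.5),z)
e=g(45,530,.05);h=g(184,388,.05);print('valve end,head',e,h,np.linalg.norm(e-h))
d=(e-h)/np.linalg.norm(e-h);print('yaw valve axis',np.arctan2(d[1],d[0]))
cr=[g(*p,.008) for p in((33,505),(96,563),(206,446),(148,388))];print('cradle corners',np.mean(cr,0),np.linalg.norm(cr[0]-cr[1]),np.linalg.norm(cr[1]-cr[2]))
a=(cr[0]+cr[1]-cr[2]-cr[3]);print('cradle y yaw',np.arctan2(a[1],a[0]))
A,B,C,D=[g(*p,.008) for p in((213,340),(357,316),(375,417),(227,440))]
print('rest',[np.linalg.norm(x) for x in(A-B,B-C,C-D,D-A)])
y=A+D-B-C;y/=np.linalg.norm(y);c=(A+B+C+D)/4;print('rest y yaw',np.arctan2(y[1],y[0]),'origin',c-.021*y)
P,Q,S,U=[g(*p,z) for p,z in(((465,222),.008),((565,185),.008),((510,40),.025),((405,75),.025))]
x=(S+U-P-Q);x[2]=0;x/=np.linalg.norm(x);print('holder yaw',np.arctan2(x[1],x[0]),np.linalg.norm(P-Q),np.linalg.norm((S+U-P-Q)/2))
o=(P+Q)/2+.055*x;print('holder origin',o,'seat',o+.03*x)
```

```text
valve end,head [0.4406 0.4271 0.05  ] [0.4946 0.2919 0.05  ] 0.1456618750879155
yaw valve axis 1.9508322346475624
cradle corners [0.4632 0.3647 0.008 ] 0.06713404434134668 0.12046511043030331
cradle y yaw 1.9584586261782142
rest [np.float64(0.11450665360715151), np.float64(0.081930052305428), np.float64(0.11574154128380304), np.float64(0.08037987675456389)]
rest y yaw 1.2892491670154635 origin [0.4698 0.1938 0.008 ]
holder yaw -0.0741849521178374 0.08609363317105612 0.12811038425827392
holder origin [ 0.5838 -0.0089  0.008 ] seat [ 0.6137 -0.0112  0.008 ]
```

View pics/scenec.png

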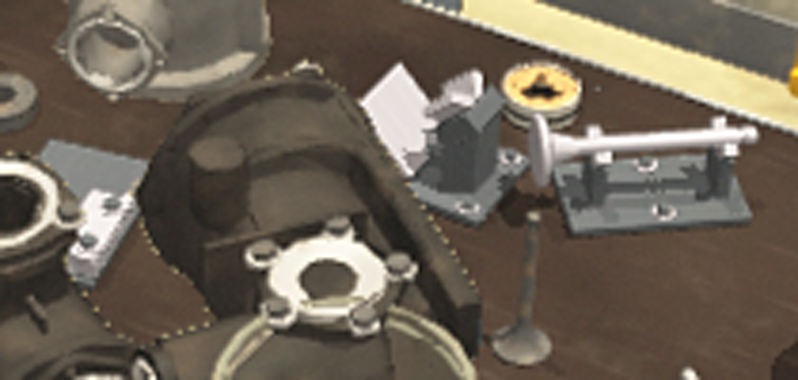

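Scene crop: the valve lies on its cradle with the head at left, at about (543,150). The rest's V block is at (470,150) with the toe plate at (400,110), which agrees with the top view. Next I go above the grip point.

```bash
cat >> h.py <<'E'
def go(robot,p,yaw):
    s=robot.observe(); M=R.from_euler("xyz",s["tool_rot"]).as_matrix()
    d=M.T@(np.array(p)-s["tool_pos"])/.06; sp=-(yaw-np.arctan2(M[1,0],M[0,0])); sp=(sp+np.pi)%(2*np.pi)-np.pi
    print("shift",d.round(3),"spin",round(sp,3))
E
python3 -c "
from h import *;from cell import robot
go(robot,(.458,.380,.18),1.955)"
```

```text
shift [-4.077  0.299  1.053] spin 0.732
```

Request:
{"op": "step_arm", "data": {"motion": [[[-4.077,0.299,1.05],0.732],[[-4.077,0.299,1.05],0.732],[[-4.077,0.299,1.05],0.732],[[-4.077,0.299,1.05],0.732],[[-4.077,0.299,1.05],0.732],[[-4.077,0.299,1.05],0.732]], "hand": 0}}

```text
time: 0.9
tool_pos: [0.4578, 0.3802, 0.1803]
tool_rot: [-3.14, -0.0, 1.955]
contact_force: [0.2, 0.5, -0.5]
opening: 0.0918
grip_force: 0.0
```

```bash
python3 -c "
from h import *;from cell import robot
im,c,s=wrist(robot);cv2.imwrite('pics/w1.png',im[:,:,::-1]);print(s['tool_pos'],s['tool_rot'],s['time'])
np.savez('w1.npz',K=c[0],p=c[1],R=c[2])"
```

```text
[0.4578 0.3802 0.1803] [-3.1402 -0.0002  1.9552] 0.9
```

View pics/w1.png

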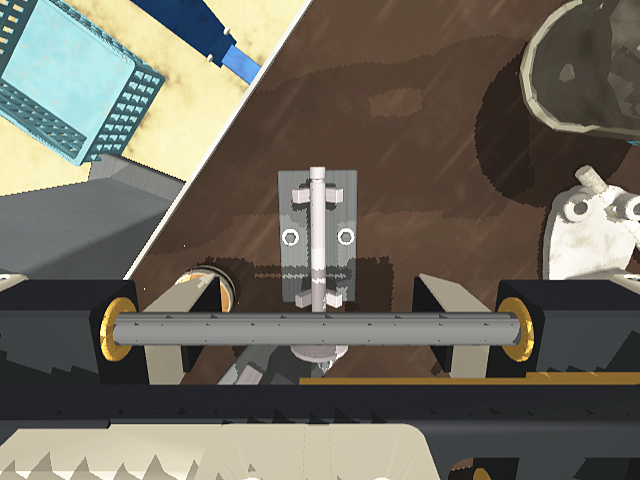

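The wrist view shows the stem end at (317,168), the stem at (320,310) by the near upright, the far upright at v≈195 and the near one at v≈298. Yaw is aligned.

```bash
python3 -c "
from h import *;from cell import robot
f=np.load('w1.npz');c=(f['K'],f['p'],f['R'])
e=toz(c,(317,168),.054);m=toz(c,(319.5,285),.05);d=(e-m)[:2];d/=np.linalg.norm(d);print(e,m,np.arctan2(d[1],d[0]))
for v in (183,205,289,305): print(v,toz(c,(318,v),.054))
k=m[:2]+d*((e-m)[:2]@d-.055);print('grip g=95',k)
print('head by e',e[:2]-.15*d, proj(c,[[*(e[:2]-.15*d),.05]]))
yaw=np.arctan2(d[1],d[0]);go(robot,(*k,.049),yaw)"
```

```text
[0.4384 0.4286 0.054 ] [0.4756 0.342  0.05  ] 1.9764662649449491
183 [0.4432 0.4187 0.054 ]
205 [0.4494 0.4034 0.054 ]
289 [0.4751 0.3399 0.054 ]
305 [0.4804 0.3268 0.054 ]
grip g=95 [0.4601 0.3781]
head by e [0.4976 0.2908] [[320.786  345.5092]]
shift [-0.06   0.027  2.197] spin -0.02
```

Request:
{"op": "step_arm", "data": {"motion": [[[-0.06,0.027,1.1],-0.01],[[-0.06,0.027,1.9],-0.01],[[-0.06,0.027,2.2],-0.01],[[-0.06,0.027,2.2],-0.01]]}}

```text
time: 1.45
tool_pos: [0.4604, 0.3783, 0.049]
tool_rot: [-3.141, -0.0, 1.967]
contact_force: [0.5, -0.1, 0.6]
opening: 0.0919
grip_force: 0.0
```

Request:
{"op": "step_arm", "data": {"motion": [[[0,0,0],0],[[0,0,0],0],[[0,0,0],0],[[0,0,0],0],[[0,0,0],0],[[0,0,0],0],[[0,0,0],0],[[0,0,0],0]], "hand": 255, "squeeze": 50}}

```text
time: 2.45
tool_pos: [0.4611, 0.3776, 0.0487]
tool_rot: [-3.142, -0.0, 1.965]
contact_force: [-0.1, 0.6, 0.2]
opening: 0.0161
grip_force: 0.0
```

Request:
{"op": "step_arm", "data": {"motion": [[[0,0,0],0],[[0,0,0],0],[[0,0,0],0],[[0,0,-0.3],0],[[0,0,-0.5],0],[[0,0,-0.5],0]]}}

```text
time: 3.2
tool_pos: [0.4623, 0.3783, 0.0806]
tool_rot: [3.137, -0.001, 1.965]
contact_force: [-0.2, 0.5, -1.0]
opening: 0.0104
grip_force: 50.0
```

```bash
python3 -c "
from h import *;from cell import robot
s=robot.observe();print(s)
im,c,s=wrist(robot);cv2.imwrite('pics/w2.png',im[:,:,::-1])"
```

```text
{'time': 3.2, 'qpos': array([0.5575, 0.6356, 1.5208, 0.    , 0.981 , 0.1636]), 'qvel': array([ 0.0009,  0.023 ,  0.0267,  0.0004, -0.0106, -0.0005]), 'joint_efforts': array([  0.0384, -54.9826, -21.1256,   0.0185,   0.1712,   0.    ]), 'tool_pos': array([0.4623, 0.3783, 0.0806]), 'tool_rot': array([ 3.1375, -0.0007,  1.9647]), 'contact_force': array([-0.2028,  0.5262, -1.0161]), 'torque': array([-0.0401,  0.0291, -0.0273]), 'grip_force': 49.99973773956299, 'opening': 0.010379940679574208}
```

View pics/w2.png

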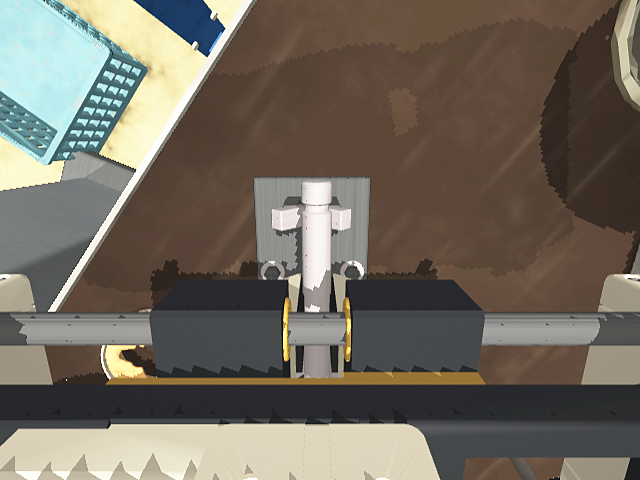

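The wrist view shows the valve in the fingers with its stem end at about (316,182). I'll check its tilt and plan the rest approach.

```bash
python3 -c "
from h import *;from cell import robot
im,c,s=wrist(robot);d=np.array([np.cos(1.965),np.sin(1.965),0]);G=s['tool_pos']+[0,0,.002]
for a in (-10,0,10,20,30,45):
  a=np.radians(a);print(np.degrees(a).round(),proj(c,G+.055*(np.cos(a)*d+np.sin(a)*np.array([0,0,1]))))
"
```

```text
-10.0 [[316.2775 184.3357]]
0.0 [[316.294  185.0749]]
10.0 [[316.3176 190.5414]]
20.0 [[316.3487 201.5101]]
30.0 [[316.3874 218.5536]]
45.0 [[316.4571 255.6431]]
```

```bash
python3 -c "
from h import *;from cell import robot
go(robot,(.4623,.3783,.25),1.965);go(robot,(.442,.105,.25),1.289)"
```

```text
shift [ 0.004  0.023 -2.85 ] spin -0.0
shift [-4.072 -2.038 -2.852] spin 0.676
```

Request:
{"op": "step_arm", "data": {"motion": [[[0,0,-0.7],0],[[0,0,-1.5],0],[[-0.2,-0.1,-2.3],0.05],[[-0.8,-0.4,-2.85],0.15],[[-1.6,-0.8,-2.85],0.3],[[-2.4,-1.2,-2.85],0.45],[[-3.2,-1.6,-2.85],0.6],[[-3.8,-1.9,-2.85],0.676],[[-4.07,-2.04,-2.85],0.676],[[-4.07,-2.04,-2.85],0.676]]}}

```text
time: 4.55
tool_pos: [0.4417, 0.1041, 0.2495]
tool_rot: [-3.141, 0.0, 1.286]
contact_force: [-0.7, 0.5, -1.9]
opening: 0.0105
grip_force: 50.0
```

```bash
python3 -c "
from h import *;from cell import robot
im,c,s=wrist(robot);cv2.imwrite('pics/w3.png',im[:,:,::-1]);print(s['tool_pos'],s['tool_rot'],s['grip_force'])
np.savez('w3.npz',K=c[0],p=c[1],R=c[2])"
```

```text
[0.4417 0.1041 0.2495] [-3.1412  0.0001  1.2864] 49.99903321266174
```

View pics/w3.png

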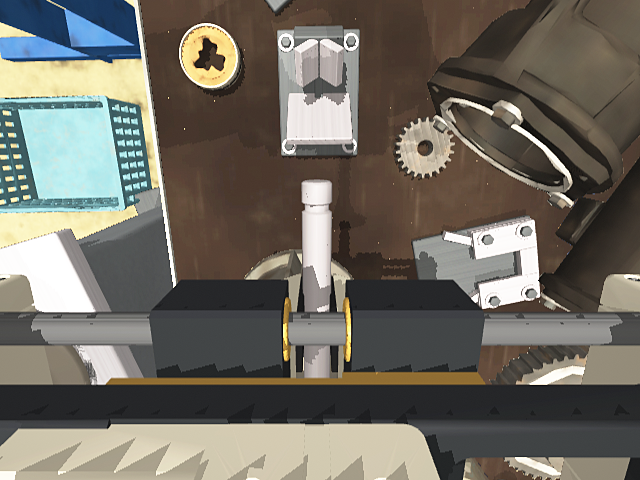

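Wrist view: rest base corners are (281,156), (357,156), (279,30), (359,30), with the groove centre line at u≈319. The valve is still held level with its stem end at (316,182). The holder's lips are at right, around (510,265).

```bash
python3 -c "
from h import *;from cell import robot
f=np.load('w3.npz');c=(f['K'],f['p'],f['R'])
a,b,e,g=[toz(c,p,.008) for p in((281,156),(357,156),(279,30),(359,30))]
print(np.linalg.norm(a-b),np.linalg.norm(e-g),np.linalg.norm(a-e))
n=(a+b)/2;ff=(e+g)/2;y=ff-n;y/=np.linalg.norm(y);print('yaw',np.arctan2(y[1],y[0]),np.arctan2(*(-(a-b)[[0]],(a-b)[1])))
o1=n+.038*y;o2=ff-.08*y;print(o1,o2);o=(o1+o2)/2
# check via groove
x=np.array([y[1],-y[0],0]);u=(y+[0,0,1])/2**.5
for t in (.034,.066): print('groove bottom proj',proj(c,o*[1,1,0]+[0,0,.036]+u*t+.0085*(y-[0,0,1])/2**.5))
print('toe top corners',[proj(c,o*[1,1,0]+[0,0,.036]+s*.03*x+.03*(-y+[0,0,1])/2**.5).round() for s in(-1,1)])
yaw=np.arctan2(y[1],y[0])
toe=o*[1,1,0]+[0,0,.036]
P=toe+u*.100;print('pivot',P,yaw);
go(robot,P+y*0+[0,0,.13-.002],yaw);go(robot,P+[0,0,-.002],yaw)
"
```

```text
0.07924921371709764 0.07645300240872283 0.11742439190854427
yaw 1.2876023267707886 [1.2858]
[0.47   0.1936 0.008 ] [0.4699 0.1931 0.008 ]
groove bottom proj [[319.318   78.2482]]
groove bottom proj [[319.5223  42.4854]]
toe top corners [array([[286., 140.]]), array([[353., 139.]])]
pivot [0.4897 0.2612 0.1067] 1.2876023267707886
shift [2.724 0.039 0.248] spin -0.0
shift [2.723 0.039 2.415] spin -0.0
```

Request:
{"op": "step_arm", "data": {"motion": [[[0.7,0.01,0.0],0],[[1.5,0.02,0.0],0],[[2.2,0.03,0.0],0],[[2.7,0.04,0.2],0],[[2.72,0.04,0.8],0],[[2.72,0.04,1.4],0],[[2.72,0.04,2.0],0],[[2.72,0.04,2.3],0],[[2.72,0.04,2.41],0],[[2.72,0.04,2.41],0]]}}

```text
time: 5.85
tool_pos: [0.4894, 0.2619, 0.105]
tool_rot: [-3.141, -0.0, 1.29]
contact_force: [-0.2, 0.2, -2.3]
opening: 0.0103
grip_force: 50.0
```

Request:
{"op": "step_arm", "data": {"motion": [[[0,0,0],0],[[0,0,0],0]], "squeeze": 15}}

```text
time: 6.1
tool_pos: [0.49, 0.2615, 0.106]
tool_rot: [3.14, -0.001, 1.289]
contact_force: [-0.1, -1.4, -1.5]
opening: 0.0114
grip_force: 15.0
```

```bash
cat > tilt.py <<'E'
from h import *;from cell import robot
import sys
im,c,s=wrist(robot);d=np.array([np.cos(s['tool_rot'][2]),np.sin(s['tool_rot'][2]),0]);G=s['tool_pos']+[0,0,.002]
cv2.imwrite('pics/%s.png'%sys.argv[1],im[:,:,::-1]);print(s['tool_pos'],s['contact_force'],s['torque'],s['grip_force'],s['opening'],s['time'])
g=im[:,312:322].astype(float).mean((1,2));print(g[130:300:4].round().astype(int))
E
python3 tilt.py w4
```

```text
[0.49   0.2615 0.106 ] [-0.1168 -1.3831 -1.5101] [-0.019   0.0469 -0.0312] 14.999932944774628 0.011381541422361897 6.1
[161 165 166 163 162 160 161 139  78  63  73  73  65 188 251 251 251 250
 250 236 250 239 250 250 250 250 250 250 250 249 249 249 249 249 249 229
 222 212 196 189 163 163 162]
```

Request:
{"op": "step_arm", "data": {"motion": [[[0,0,0],0],[[0,0,0],0],[[0,0,0],0]], "squeeze": 7}}

```text
time: 6.52
tool_pos: [0.4894, 0.2612, 0.1052]
tool_rot: [-3.141, 0.0, 1.289]
contact_force: [-0.1, -0.4, -0.9]
opening: 0.0116
grip_force: 7.0
```

```bash
python3 tilt.py w5
```

```text
[0.4894 0.2612 0.1052] [-0.0579 -0.3988 -0.9355] [-0.0326  0.1397 -0.0385] 7.000010311603546 0.01157742285951144 6.525
[164 166 165 163 161 161 161 139  80  59  74  74  74  75  75  75  74  74
  73  73  71  70  70  70  70  66 250 246 246 245 245 246 247 249 239 211
 209 255 232 210 210 161 143]
```

Request:
{"op": "step_arm", "data": {"motion": [[[0,0,0],0],[[0,0,0],0],[[0,0,0],0]], "squeeze": 4.5}}

```text
time: 6.95
tool_pos: [0.4895, 0.2612, 0.1051]
tool_rot: [-3.141, -0.0, 1.289]
contact_force: [-0.7, -0.3, -1.3]
opening: 0.0115
grip_force: 4.5
```

```bash
python3 tilt.py w6
```

```text
[0.4895 0.2612 0.1051] [-0.7135 -0.3013 -1.3096] [-0.0754  0.2353 -0.0431] 4.500633850693703 0.011454329290731148 6.95
[165 166 164 163 161 161 162 139  81  59  74  74  75  75  76  75  75  75
  73  73  71  70  70  70  70  65 249 246 246 245 245 246 247 249 232 211
 209 255 215 210 210 166 144]
```

The stem end has swung to about 45°, into the groove. Release.

Request:
{"op": "step_arm", "data": {"motion": [[[0,0,0],0],[[0,0,0],0],[[0,0,0],0],[[0,0,0],0],[[0,0,0],0],[[0,0,0],0]], "hand": 130}}

```text
time: 7.75
tool_pos: [0.4895, 0.2612, 0.1051]
tool_rot: [-3.142, -0.0, 1.289]
contact_force: [-0.0, 0.3, -0.7]
opening: 0.0447
grip_force: 0.0
```

Request:
{"op": "step_arm", "data": {"motion": [[[0,0,-0.5],0],[[0,0,-1.2],0],[[-0.3,0,-1.8],0],[[-0.9,0,-1.8],0],[[-1.2,0,-1.8],0],[[-1.2,0,-1.8],0]]}}

```text
time: 8.5
tool_pos: [0.4693, 0.1914, 0.2129]
tool_rot: [-3.141, 0.0, 1.287]
contact_force: [0.2, 0.5, 0.0]
opening: 0.0451
grip_force: 0.0
```

```bash
python3 -c "
from h import *;from cell import robot
im,c,s=wrist(robot);cv2.imwrite('pics/w7.png',im[:,:,::-1]);print(s['tool_pos'],s['tool_rot'],s['opening'])
np.savez('w7.npz',K=c[0],p=c[1],R=c[2])
toe=np.array([.46995,.1935,.036]);y=np.array([np.cos(1.287),np.sin(1.287),0]);u=(y+[0,0,1])/2**.5
print('expected end',proj(c,toe+u*.15),proj(c,toe+u*.1))"
```

```text
[0.4693 0.1914 0.2129] [-3.1409  0.0001  1.2869] 0.04512756573807554
expected end [[317.1379  70.5423]] [[317.1095 138.3146]]
```

View pics/w7.png

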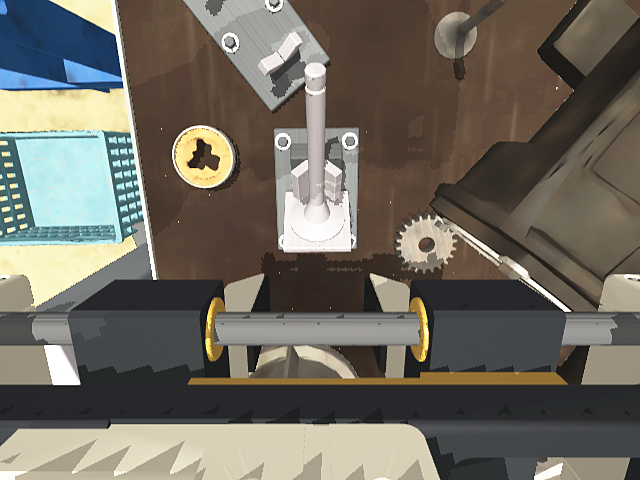

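The valve is parked as expected: stem end at (316,71) against a predicted (317,71), head flat on the toe plate. Next I take the stem at z≈128 mm.

```bash
python3 -c "
from h import *;from cell import robot
toe=np.array([.46995,.1935,.036]);y=np.array([np.cos(1.287),np.sin(1.287),0]);u=(y+[0,0,1])/2**.5
go(robot,toe+u*.128-[0,0,.002],1.287)"
```

```text
shift [1.533 0.    1.473] spin 0.001
```

Request:
{"op": "step_arm", "data": {"motion": [[[0.8,0,0],0],[[1.53,0,0],0],[[1.53,0,0.7],0],[[1.53,0,1.2],0],[[1.53,0,1.47],0],[[1.53,0,1.47],0]]}}

```text
time: 9.3
tool_pos: [0.4947, 0.2805, 0.1239]
tool_rot: [-3.14, 0.001, 1.289]
contact_force: [-0.4, -0.9, 0.4]
opening: 0.0448
grip_force: 0.0
```

Request:
{"op": "step_arm", "data": {"motion": [[[0,0,0],0],[[0,0,0],0],[[0,0,0],0],[[0,0,0],0],[[0,0,0],0],[[0,0,0],0],[[0,0,0],0],[[0,0,0],0]], "hand": 255, "squeeze": 40}}

```text
time: 10.3
tool_pos: [0.4949, 0.2805, 0.1254]
tool_rot: [-3.142, -0.001, 1.289]
contact_force: [-3.6, 2.5, 5.2]
opening: 0.0111
grip_force: 40.0
```

```bash
python3 tilt.py w8
```

```text
[0.4949 0.2805 0.1254] [-3.5541  2.4585  5.2176] [ 0.1545  0.6141 -0.0446] 39.99939501285553 0.011072556054784645 10.3
[ 74  73  74  74  74  95 123 153 161 160 158 156 156 157 126  85  72  74
  74  75  75  86  85  84  83  82  81  80  71  69  80 155  87  84  84  80
  64 114 217 211 203 159 161]
```

Request:
{"op": "step_arm", "data": {"motion": [[[0,0,-0.4],0],[[0,0,-1.0],0],[[0,0,-1.7],0],[[0,0,-2.4],0],[[0,0,-3.0],0],[[0,0,-3.4],0],[[0,0,-3.5],0],[[0,0,-3.5],0]]}}

```text
time: 11.35
tool_pos: [0.495, 0.28, 0.334]
tool_rot: [-3.141, 0.001, 1.289]
contact_force: [-0.2, -0.4, -1.6]
opening: 0.011
grip_force: 40.0
```

```bash
python3 tilt.py w9; python3 -c "
from h import *;from cell import robot
go(robot,(.44,.09,.33),1.40);go(robot,(.52,0,.3),1.497)"
```

```text
[0.495 0.28  0.334] [-0.1707 -0.3987 -1.6207] [0.0306 0.0303 0.0282] 39.99347448348999 0.011033418151709447 11.35
[ 62  62  61  69  94 118 143 154 159 114  71  72  72  71  70  69  67  63
  55 136 135 141  70  70 121 120 129 213 159 172 172 207 143 163 152 150
 150 144 175 175 156 134 137]
shift [-3.295  0.005  0.062] spin -0.111
shift [-4.364  1.704  0.561] spin -0.208
```

Request:
{"op": "step_arm", "data": {"motion": [[[0,0,0],0],[[0,0,0],0],[[0,0,0],0],[[0,0,0],0]], "squeeze": 7}}

```text
time: 11.9
tool_pos: [0.495, 0.2802, 0.3348]
tool_rot: [-3.142, 0.0, 1.289]
contact_force: [-0.3, 0.0, -2.2]
opening: 0.0115
grip_force: 7.0
```

Request:
{"op": "step_arm", "data": {"motion": [[[-0.5,0,0],0],[[-1.2,0,0],0],[[-1.9,0,0],0],[[-2.6,0,0],0],[[-3.1,0,0],-0.05],[[-3.3,0,0],-0.11],[[-3.3,0,0],-0.11]], "squeeze": 6}}

```text
time: 12.78
tool_pos: [0.4398, 0.0894, 0.3352]
tool_rot: [3.141, -0.0, 1.397]
contact_force: [0.3, -0.2, -2.5]
opening: 0.0116
grip_force: 6.0
```

```bash
python3 tilt.py w10; python3 -c "
from h import *;from cell import robot
go(robot,(.505,0,.3),1.497)"
```

```text
[0.4398 0.0894 0.3352] [ 0.2952 -0.2229 -2.5199] [-0.0314  0.0426 -0.0366] 5.999477505683899 0.011583360651558204 12.775
[102  98 100  36  65  64  64  62  66  58  59  59  59  60  60  60  58  58
  58  58  59  60  58  63 136 192 190 123  81  80  87  81 105 168 177 205
 149 145 141 139 108 110 157]
shift [-1.29   1.326  0.586] spin -0.1
```

View pics/w10.png

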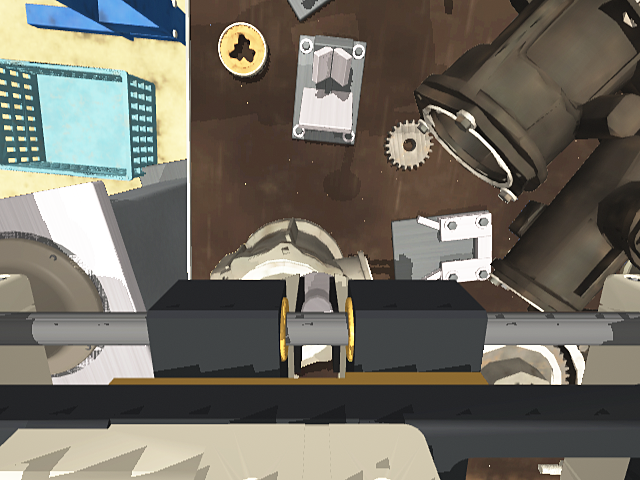

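The wrist view shows the holder at right, with apron front corners near (392,222) and (397,285) and lips over (440–492, 211–283). The stem is hidden between the jaws, so it hangs steeply. Next: refine the holder pose numerically and check neighbour heights.

```bash
cat > hold.py <<'E'
from h import *;from cell import robot
import sys
def lips(im,c,guess):
    # pixels of the bright lips near the predicted place -> outer rectangle at z=.025
    S,yaw=guess;x=np.array([np.cos(yaw),np.sin(yaw),0]);y=np.array([-x[1],x[0],0])
    q=np.array([S+a*x+b*y for a,b in((-.03,-.052),(.047,-.052),(.047,.052),(-.03,.052))]);q[:,2]=.025
    m=np.zeros(im.shape[:2],np.uint8);cv2.fillPoly(m,[proj(c,q).round().astype(np.int32)],255)
    g=im.min(2);b=((g>150)&(m>0)).astype(np.uint8)
    n,l,st,_=cv2.connectedComponentsWithStats(b);k=1+np.argmax(st[1:,4]);p=np.argwhere(l==k)[:,::-1]
    W=np.array([toz(c,v,.025)[:2] for v in p]).astype(np.float32)
    (cx,cy),wh,an=cv2.minAreaRect(W*1000);box=cv2.boxPoints(((cx,cy),wh,an))/1000
    print('n',len(p),'centre',cx/1000,cy/1000,'size',wh,'ang',an)
im,c,s=wrist(robot)
lips(im,c,(np.array([.6137,-.0112,.025]),-.074))
np.savez('w10.npz',K=c[0],p=c[1],R=c[2])
f=np.load('w3.npz');c3=(f['K'],f['p'],f['R'])
lips(cv2.imread('pics/w3.png')[:,:,::-1],c3,(np.array([.6137,-.0112,.025]),-.074))
def tri(*o):
    A=[];b=[]
    for cam,uv in o:
        d=toz(cam,uv,0)-cam[1];d/=np.linalg.norm(d);M=np.eye(3)-np.outer(d,d);A.append(M);b.append(M@cam[1])
    return np.linalg.lstsq(np.vstack(A),np.hstack(b),rcond=None)[0]
print('flange bolt',tri((c3,(508,115)),(c,(465,120))))
print('pipe2 corner',tri((CAM['top'],(301,186)),(c,(507,190))))
print('ring',tri((CAM['top'],(380,262)),(CAM['scene'],(299,188))))
E
python3 hold.py
```

```text
n 2321 centre 0.6201305541992187 -0.00906521224975586 size (93.03548431396484, 71.66011047363281) ang 85.13790893554688
n 4031 centre 0.6191654663085937 -0.008649463653564454 size (95.79659271240234, 71.86397552490234) ang 86.39446258544922
flange bolt [0.5768 0.155  0.1625]
pipe2 corner [0.6804 0.0568 0.0186]
ring [ 0.3816 -0.0133  0.1272]
```

```bash
cat > sf.py <<'E'
from h import *
L=lambda n:(lambda f:(f['K'],f['p'],f['R']))(np.load(n))
ims=[cv2.imread('pics/w3.png'),cv2.imread('pics/w10.png')];cs=[L('w3.npz'),L('w10.npz')]
sf=cv2.SIFT_create(contrastThreshold=.01);r=[sf.detectAndCompute(i,None) for i in ims]
m=cv2.BFMatcher().knnMatch(r[0][1],r[1][1],k=2);out=[]
for a,b in m:
    if a.distance>.85*b.distance: continue
    A=[];B=[];ds=[]
    for cam,uv in((cs[0],r[0][0][a.queryIdx].pt),(cs[1],r[1][0][a.trainIdx].pt)):
        d=toz(cam,uv,0)-cam[1];d/=np.linalg.norm(d);M=np.eye(3)-np.outer(d,d);A.append(M);B.append(M@cam[1])
    X=np.linalg.lstsq(np.vstack(A),np.hstack(B),rcond=None)[0]
    e=max(np.linalg.norm(proj(c,X)-q) for c,q in((cs[0],r[0][0][a.queryIdx].pt),(cs[1],r[1][0][a.trainIdx].pt)))
    if e<1.2 and .4<X[0]<.9 and -.3<X[1]<.22 and -.02<X[2]<.24: out.append(X)
out=np.array(sorted(out,key=lambda X:X[0]));print(len(out));print(out[out[:,2]>.03])
c=CAM['scene']
for z in(.1,.15,.2): print(toz(c,(254,272),z),toz(c,(342,290),z))
E
python3 sf.py
```

```text
93
[[ 0.4383  0.1817  0.0653]
 [ 0.4646  0.2186  0.0417]
 [ 0.4736  0.2106  0.0361]
 [ 0.4738  0.217   0.0405]
 [ 0.4898  0.1591  0.0436]
 [ 0.4912  0.2051  0.0867]
 [ 0.5166  0.1714  0.0672]
 [ 0.5188  0.1355  0.1239]
 [ 0.5612  0.1891  0.0801]
 [ 0.5714  0.1849  0.0995]
 [ 0.5717  0.17    0.0716]
 [ 0.5717  0.17    0.0716]
 [ 0.5726  0.1535  0.0373]
 [ 0.5743  0.1586  0.1461]
 [ 0.5759  0.1692  0.0835]
 [ 0.5766  0.1619  0.0336]
 [ 0.5781  0.1627  0.0638]
 [ 0.5796  0.1586  0.0511]
 [ 0.5799  0.1577  0.0495]
 [ 0.5799  0.1577  0.0495]
 [ 0.5799  0.1834  0.1364]
 [ 0.5811  0.1903  0.1238]
 [ 0.5818  0.1502  0.1409]
 [ 0.582   0.163   0.1544]
 [ 0.5831  0.1795  0.1416]
 [ 0.5844  0.1672  0.1538]
 [ 0.5883  0.1449  0.1467]
 [ 0.5883  0.162   0.1586]
 [ 0.5929  0.0357  0.0314]
 [ 0.5936  0.1528  0.0489]
 [ 0.6008  0.1608  0.1484]
 [ 0.6022  0.173   0.1473]
 [ 0.6027  0.2035  0.116 ]
 [ 0.6039  0.1854  0.1439]
 [ 0.6077  0.1517  0.1618]
 [ 0.6112  0.166   0.1484]
 [ 0.612   0.1672  0.1505]
 [ 0.6185  0.1234  0.0317]
 [ 0.6291  0.098   0.1451]
 [ 0.6337  0.1009  0.1511]
 [ 0.6354  0.103   0.1561]
 [ 0.6361  0.1294  0.1578]
 [ 0.6363  0.0803  0.1137]
 [ 0.6386  0.0812  0.077 ]
 [ 0.6391  0.1012  0.1548]
 [ 0.6398 -0.0367  0.0709]
 [ 0.6417  0.0837  0.0674]
 [ 0.6468 -0.0392  0.0442]
 [ 0.6492  0.0613  0.0914]
 [ 0.6506  0.0318  0.0306]
 [ 0.6512  0.0651  0.0946]
 [ 0.6543 -0.022   0.0769]
 [ 0.6583 -0.0238  0.0821]
 [ 0.6912  0.0082  0.0345]
 [ 0.7148  0.0326  0.0437]]
[ 0.7161 -0.003   0.1   ] [0.7165 0.21   0.1   ]
[0.7682 0.0233 0.15  ] [0.7686 0.2239 0.15  ]
[0.8203 0.0496 0.2   ] [0.8207 0.2377 0.2   ]
```

```bash
python3 -c "
from h import *;from cell import robot
go(robot,(.5567,-.007,.15),1.497)"
```

```text
shift [-1.264  2.193  3.084] spin -0.1
```

Request:
{"op": "step_arm", "data": {"motion": [[[-0.3,0.5,0],0],[[-0.65,1.1,0],-0.05],[[-1.0,1.7,0],-0.1],[[-1.22,2.1,0],-0.1],[[-1.264,2.193,0.4],-0.1],[[-1.264,2.193,1.1],-0.1],[[-1.264,2.193,1.8],-0.1],[[-1.264,2.193,2.5],-0.1],[[-1.264,2.193,2.9],-0.1],[[-1.264,2.193,2.9],-0.1]]}}

```text
time: 14.12
tool_pos: [0.5557, -0.0062, 0.1589]
tool_rot: [-3.137, -0.001, 1.499]
contact_force: [0.3, -0.1, -1.6]
opening: 0.0118
grip_force: 6.0
```

Run:
```python
from h import *;from cell import robot
s=robot.observe();print(s['tool_pos'],s['tool_rot'],s['contact_force'],s['grip_force'])
sc=robot.read_camera("scene")['pixels'];cv2.imwrite('pics/sc2.png',sc[:,:,::-1])
tp=robot.read_camera("top")['pixels'];cv2.imwrite('pics/tp2.png',tp[:,:,::-1])
w,c,_=wrist(robot);cv2.imwrite('pics/w11.png',w[:,:,::-1])
for n in('scene','top'): print(n,proj(CAM[n],[s['tool_pos'],s['tool_pos']-[0,0,.126],[.6145,-.0113,.008]]))
# stem/head mask by frame difference in scene
a=cv2.imread('pics/scene0.png')[:,:,::-1].astype(int)
q=proj(CAM['scene'],[s['tool_pos']-[0,0,.06]])[0].astype(int)
d=(abs(sc.astype(int)-a).max(2)>40)
for v in range(q[1]-25,q[1]+50,4):
    u=np.nonzero(d[v,q[0]-50:q[0]+50])[0]+q[0]-50;print(v,(u.min(),u.max(),len(u)) if len(u) else None)
```

```text
[ 0.5557 -0.0062  0.1589] [-3.137  -0.0006  1.4991] [ 0.289  -0.1492 -1.5669] 5.999810546636581
scene [[275.7773 213.2142]
 [278.6391 252.5492]
 [269.2655 273.5092]]
top [[343.3578 197.9078]
 [342.0232 214.4388]
 [333.9112 197.7713]]
207 (np.int64(245), np.int64(283), 32)
211 (np.int64(245), np.int64(281), 35)
215 (np.int64(253), np.int64(281), 26)
219 (np.int64(269), np.int64(278), 10)
223 (np.int64(271), np.int64(271), 1)
227 (np.int64(271), np.int64(272), 2)
231 (np.int64(268), np.int64(271), 4)
235 (np.int64(252), np.int64(270), 14)
239 (np.int64(260), np.int64(269), 7)
243 (np.int64(247), np.int64(271), 19)
247 (np.int64(256), np.int64(273), 18)
251 (np.int64(259), np.int64(272), 14)
255 (np.int64(265), np.int64(272), 8)
259 (np.int64(269), np.int64(269), 1)
263 None
267 None
271 None
275 None
279 None
```

Run:
```python
import cv2,numpy as np
s=cv2.imread('pics/sc2.png')[180:300,210:335];t=cv2.imread('pics/tp2.png')[160:250,290:390];w=cv2.imread('pics/w11.png')
A=cv2.resize(s,(500,480),interpolation=cv2.INTER_CUBIC);B=cv2.resize(t,(300,270),interpolation=cv2.INTER_CUBIC);C=cv2.resize(w[150:480,170:470],(300,330))
o=np.zeros((600,800,3),np.uint8);o[:480,:500]=A;o[:270,500:]=B;o[270:,500:]=C
cv2.imwrite('pics/comp.png',o)
```

```text
(no output)
```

View pics/comp.png

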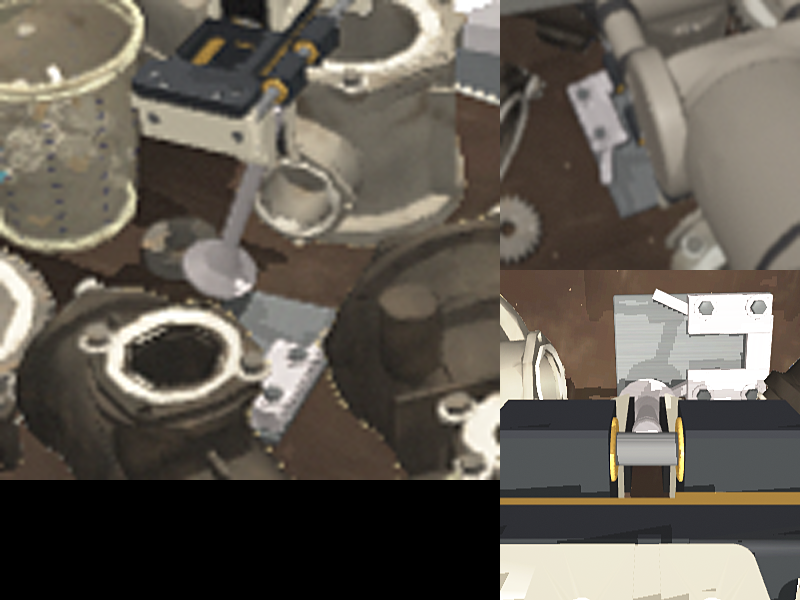

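The composite shows the valve hanging about 13° off upright, with its head displaced toward −y: scene (264,247) against (279,252) if plumb. I'll touch the inner rim on the apron with the tool offset by +29 mm, then draw the tool back so the head stands flat.

Request:
{"op": "step_arm", "data": {"motion": [[[0.25,0,0],0],[[0.49,0,0],0],[[0.49,0,0.15],0],[[0.49,0,0.3],0],[[0.49,0,0.36],0],[[0.49,0,0.38],0],[[0.49,0,0.38],0]]}}

```text
time: 15.15
tool_pos: [0.5588, 0.0219, 0.1381]
tool_rot: [3.142, -0.0, 1.498]
contact_force: [-0.2, -0.2, -1.9]
opening: 0.0117
grip_force: 6.0
```

```bash
cat > st.py <<'E'
from h import *;from cell import robot
s=robot.observe();print(s['tool_pos'],s['tool_rot'][2],s['contact_force'],s['torque'],s['grip_force'],s['opening'])
sc=robot.read_camera("scene")['pixels'].astype(int)
a=cv2.imread('pics/scene0.png')[:,:,::-1].astype(int);d=(abs(sc-a).max(2)>30)
q=proj(CAM['scene'],[s['tool_pos']-[0,0,.126],s['tool_pos']-[0,0,.06]]);print('plumb head px',q[0],'mid',q[1])
m=d.astype(np.uint8);m[:int(q[1][1])-6]=0;m[:, :int(q[0][0])-40]=0;m[:,int(q[0][0])+40:]=0;m[int(q[0][1])+25:]=0
for v in range(int(q[1][1])-4,int(q[0][1])+18,3):
    u=np.nonzero(m[v])[0];print(v,(u.min(),u.max(),len(u)) if len(u) else None)
import sys;cv2.imwrite('pics/%s.png'%sys.argv[1],sc[:,:,::-1])
E
python3 st.py s3
```

```text
[0.5588 0.0219 0.1381] 1.4984137297744478 [-0.1934 -0.1966 -1.8966] [-0.0712  0.0746 -0.0307] 5.999963209033012 0.011724317348322494
plumb head px [288.6732 261.3063] mid [287.4948 241.5129]
237 (np.int64(261), np.int64(284), 16)
240 (np.int64(261), np.int64(282), 13)
243 (np.int64(265), np.int64(283), 17)
246 (np.int64(264), np.int64(289), 19)
249 (np.int64(261), np.int64(287), 24)
252 (np.int64(249), np.int64(284), 32)
255 (np.int64(267), np.int64(284), 6)
258 (np.int64(268), np.int64(283), 8)
261 (np.int64(278), np.int64(281), 4)
264 (np.int64(273), np.int64(279), 7)
267 (np.int64(276), np.int64(276), 1)
270 None
273 None
276 None[ WARN:0@0.841] global loadsave.cpp:1063 imwrite_ Unsupported depth image for selected encoder is fallbacked to CV_8U.
```

Request:
{"op": "step_arm", "data": {"motion": [[[0,0,0.03],0],[[0,0,0.05],0],[[0,0,0.05],0]]}}

```text
time: 15.58
tool_pos: [0.5594, 0.0222, 0.1363]
tool_rot: [3.139, -0.0, 1.499]
contact_force: [-0.3, 1.1, 5.3]
opening: 0.0118
grip_force: 6.0
```

Request:
{"op": "step_arm", "data": {"motion": [[[0,0,0.02],0],[[0,0,0.04],0],[[0,0,0.04],0]]}}

```text
time: 15.95
tool_pos: [0.5598, 0.0223, 0.1344]
tool_rot: [3.138, -0.0, 1.499]
contact_force: [-0.2, 1.3, 8.5]
opening: 0.0118
grip_force: 6.0
```

Request:
{"op": "step_arm", "data": {"motion": [[[0,0,-0.03],0],[[-0.1,0,-0.03],0],[[-0.2,0,-0.03],0],[[-0.3,0,-0.02],0],[[-0.4,0,-0.01],0],[[-0.5,0,0],0],[[-0.5,0,0],0]]}}

```text
time: 16.82
tool_pos: [0.5569, -0.0089, 0.1332]
tool_rot: [3.14, 0.0, 1.498]
contact_force: [0.0, -1.0, 4.9]
opening: 0.0116
grip_force: 6.0
```

```bash
python3 st.py s4 2>/dev/null
```

```text
[ 0.5569 -0.0089  0.1332] 1.4978883099262401 [ 0.0107 -1.0369  4.9463] [-0.161   0.0914  0.014 ] 6.001524031162262 0.011612148875870322
plumb head px [278.1032 260.1614] mid [276.6428 240.5028]
236 (np.int64(243), np.int64(277), 24)
239 (np.int64(259), np.int64(277), 13)
242 (np.int64(246), np.int64(278), 25)
245 (np.int64(250), np.int64(278), 20)
248 (np.int64(241), np.int64(276), 16)
251 (np.int64(246), np.int64(278), 28)
254 (np.int64(254), np.int64(282), 16)
257 (np.int64(267), np.int64(283), 17)
260 (np.int64(269), np.int64(283), 15)
263 (np.int64(272), np.int64(278), 7)
266 None
269 None
272 None
275 None
```

Request:
{"op": "step_arm", "data": {"motion": [[[0.02,0,0.02],0],[[0.03,0,0.03],0],[[0.03,0,0.03],0]]}}

```text
time: 17.25
tool_pos: [0.5573, -0.0067, 0.1319]
tool_rot: [3.14, 0.001, 1.499]
contact_force: [-0.8, -1.3, 8.4]
opening: 0.012
grip_force: 6.0
```

```bash
cat > fit.py <<'E'
# fit the lean of the valve (about tool y) by its outline in the scene view: print grey rows and predicted outlines
from h import *;from cell import robot
s=robot.observe();G=s['tool_pos']+[0,0,.002];yw=s['tool_rot'][2];tx=np.array([np.cos(yw),np.sin(yw),0]);ty=np.array([np.sin(yw),-np.cos(yw),0]);up=np.array([0,0,1.])
im=cv2.cvtColor(robot.read_camera("scene")['pixels'],cv2.COLOR_RGB2GRAY);old=cv2.cvtColor(cv2.imread('pics/scene0.png'),cv2.COLOR_BGR2GRAY)
sm=cv2.GaussianBlur(im,(3,3),0).astype(float);df=abs(sm-cv2.GaussianBlur(old,(3,3),0))
prof=[(0,25),(4,25),(10,12),(18,8),(28,6),(105,6)]
best=[]
for th in np.radians(np.arange(-20,21,1)):
  for g in (.124,.128,.132):
    ax=up*np.cos(th)+tx*np.sin(th);px=tx*np.cos(th)-up*np.sin(th);H=G-g*ax
    pts=np.array([H+ax*z/1000+r/1000*(px*np.cos(f)+ty*np.sin(f)) for z,r in prof for f in np.arange(0,6.28,.3)])
    P=proj(CAM['scene'],pts);m=np.zeros(im.shape,np.uint8);n=21
    for k in range(len(prof)-1):
        h=cv2.convexHull((P[k*n:(k+2)*n]*16).astype(np.int32));cv2.fillConvexPoly(m,h,255,cv2.LINE_8,4)
    ring=(cv2.dilate(m,np.ones((5,5),np.uint8))>0)&(m==0)
    lim=int(proj(CAM['scene'],G-[0,0,.03])[0][1]);m[:lim]=0;ring[:lim]=0
    best.append((df[m>0].clip(0,60).mean()-df[ring].clip(0,60).mean(),round(np.degrees(th)),g,H[:2].round(4)))
best.sort(key=lambda b:-b[0]);print(*best[:6],sep='\n');print(s['tool_pos'],s['contact_force'],s['time'])
E
python3 fit.py
```

```text
(np.float64(28.21673784938098), 5, 0.124, array([ 0.5565, -0.0175]))
(np.float64(27.562254259501962), 4, 0.124, array([ 0.5566, -0.0154]))
(np.float64(27.223056653491433), 6, 0.124, array([ 0.5563, -0.0197]))
(np.float64(26.891579960948995), 3, 0.124, array([ 0.5568, -0.0132]))
(np.float64(25.15395752895753), 4, 0.128, array([ 0.5566, -0.0156]))
(np.float64(25.153205993954593), 5, 0.128, array([ 0.5565, -0.0179]))
[ 0.5573 -0.0067  0.1319] [-0.7903 -1.2841  8.389 ] 17.25
```

```bash
sed -i 's/for g in (.124,.128,.132):/for g,o in [(g,o) for g in (.122,.125,.128) for o in (-.009,-.006,-.003,0,.003)]:/; s/H=G-g\*ax/H=G-g*ax+o*tx/; s/,g,H\[:2\]/,g,o,H[:2]/; s/best\[:6\]/best[:8]/' fit.py; python3 fit.py
```

```text
(np.float64(29.375426716660137), 3, 0.122, -0.003, array([ 0.5566, -0.0161]))
(np.float64(29.01921570821213), 4, 0.122, 0, array([ 0.5566, -0.0152]))
(np.float64(28.731628242074926), 5, 0.122, 0, array([ 0.5565, -0.0173]))
(np.float64(28.519984977734858), 7, 0.122, 0.003, array([ 0.5564, -0.0186]))
(np.float64(28.47821350762527), 6, 0.122, 0, array([ 0.5563, -0.0194]))
(np.float64(28.072643343051503), 6, 0.122, 0.003, array([ 0.5565, -0.0164]))
(np.float64(27.885429033998925), 3, 0.125, -0.003, array([ 0.5565, -0.0162]))
(np.float64(27.810566448801744), 1, 0.122, -0.006, array([ 0.5566, -0.0148]))
[ 0.5572 -0.0067  0.1319] [-0.1821 -1.6261  8.079 ] 17.3
```

The head is about 9 mm off toward −y with perhaps a few degrees of lean. I'll loosen so it stands free and settles flat, then measure and re-grip firmly.

Request:
{"op": "step_arm", "data": {"motion": [[[0,0,0],0],[[0,0,0],0],[[0,0,0],0],[[0,0,0],0],[[0,0,0],0]], "hand": 160}}

```text
time: 17.98
tool_pos: [0.5567, -0.006, 0.1308]
tool_rot: [-3.141, -0.0, 1.499]
contact_force: [-0.7, -0.0, 0.3]
opening: 0.0343
grip_force: 0.0
```

```bash
cp fit.py fit0.py; sed -i 's/np.arange(-20,21,1)/[0.]/; s/\[(g,o).*\]:/[(G[2]-.008,o) for o in np.arange(-.02,.021,.001)]:/; s/^best=\[\]/best=[];G0=G.copy()/' fit0.py; sed -i 's/^  for g,o in/  for g,o,ex in/; s/(G\[2\]-.008,o) for o in np.arange(-.02,.021,.001)/(G[2]-.008,o,e) for o in np.arange(-.02,.021,.001) for e in (-.004,-.002,0,.002,.004)/; s/+o\*tx/+o*tx+ex*ty/; s/,o,H/,o,ex,H/' fit0.py; python3 fit0.py; python3 fit.py|head -3
```

```text
(np.float64(28.405323131350528), 0, np.float64(0.12479581415634669), np.float64(-0.011999999999999993), -0.004, array([ 0.5518, -0.0177]))
(np.float64(28.308035714285715), 0, np.float64(0.12479581415634669), np.float64(-0.012999999999999994), -0.002, array([ 0.5537, -0.0188]))
(np.float64(28.212325962325963), 0, np.float64(0.12479581415634669), np.float64(-0.013999999999999995), -0.004, array([ 0.5517, -0.0197]))
(np.float64(28.073120998327962), 0, np.float64(0.12479581415634669), np.float64(-0.012999999999999994), -0.004, array([ 0.5517, -0.0187]))
(np.float64(27.948779332842264), 0, np.float64(0.12479581415634669), np.float64(-0.010999999999999992), 0, array([ 0.5559, -0.017 ]))
(np.float64(27.903886554621845), 0, np.float64(0.12479581415634669), np.float64(-0.011999999999999993), 0, array([ 0.5558, -0.018 ]))
(np.float64(27.888103139485885), 0, np.float64(0.12479581415634669), np.float64(-0.010999999999999992), -0.002, array([ 0.5539, -0.0168]))
(np.float64(27.878870229410445), 0, np.float64(0.12479581415634669), np.float64(-0.011999999999999993), -0.002, array([ 0.5538, -0.0178]))
[ 0.5567 -0.006   0.1308] [-0.7331 -0.0088  0.2531] 17.975
(np.float64(27.380192813321646), 4, 0.122, -0.009, array([ 0.5554, -0.0234]))
(np.float64(27.059713905522287), 2, 0.122, -0.009, array([ 0.5557, -0.0192]))
(np.float64(26.751030145304703), 3, 0.122, -0.009, array([ 0.5556, -0.0213]))
```

Request:
{"op": "step_arm", "data": {"motion": [[[0,0,-0.6],0],[[0,0,-1.2],0],[[0,0,-1.7],0],[[-0.5,0,-1.8],0],[[-1.2,0,-1.8],0],[[-1.5,0,-1.8],0],[[-1.5,0,-1.8],0],[[-1.5,0,-1.8],0]]}}

```text
time: 19.08
tool_pos: [0.5502, -0.0948, 0.2387]
tool_rot: [-3.141, -0.001, 1.499]
contact_force: [0.5, -0.1, 0.3]
opening: 0.0343
grip_force: 0.0
```

```bash
cat > wf.py <<'E'
from h import *;from cell import robot
import sys
im,c,s=wrist(robot);print(s['tool_pos'],s['contact_force'],s['time']);cv2.imwrite('pics/w12.png',im[:,:,::-1])
cx,cy=float(sys.argv[1]),float(sys.argv[2])
gr=cv2.cvtColor(im,cv2.COLOR_RGB2GRAY).astype(float);e=cv2.magnitude(cv2.Sobel(gr,cv2.CV_64F,1,0),cv2.Sobel(gr,cv2.CV_64F,0,1)).clip(0,250)
e=cv2.GaussianBlur(e,(3,3),0)
prof=[(0,25),(4,25),(10,12),(18,8),(28,6),(150,6)];F=np.arange(0,6.29,.2);n=len(F);out=[]
for x in np.arange(cx-.012,cx+.0121,.001):
  for y in np.arange(cy-.014,cy+.0141,.001):
    pts=np.array([[x+r/1000*np.cos(f),y+r/1000*np.sin(f),.008+z/1000] for z,r in prof for f in F]);P=proj(c,pts)
    m=np.zeros(gr.shape,np.uint8)
    for k in range(len(prof)-1): cv2.fillConvexPoly(m,cv2.convexHull((P[k*n:k*n+2*n]*16).astype(np.int32)),255,cv2.LINE_8,4)
    ct=max(cv2.findContours(m,cv2.RETR_EXTERNAL,cv2.CHAIN_APPROX_NONE)[0],key=len)[:,0]
    ct=ct[(ct[:,1]<270)&(ct[:,1]>1)];
    if len(ct)>40: out.append((e[ct[:,1],ct[:,0]].mean(),round(x,4),round(y,4)))
out.sort(reverse=True);print(*out[:5],sep='\n');x,y=out[0][1:];print(proj(c,[[x,y,.158],[x,y,.008]]))
E
python3 wf.py .555 -.018
```

```text
[ 0.5502 -0.0948  0.2387] [ 0.4888 -0.0978  0.3103] 19.075
(np.float64(210.69441117547387), np.float64(0.555), np.float64(-0.022))
(np.float64(202.7874890250748), np.float64(0.556), np.float64(-0.022))
(np.float64(190.75378307947275), np.float64(0.555), np.float64(-0.021))
(np.float64(179.72355017158864), np.float64(0.555), np.float64(-0.023))
(np.float64(179.39390973500736), np.float64(0.556), np.float64(-0.021))
[[316.1562 138.3009]
 [316.4239 139.2119]]
```

Edge fit: the valve stands upright at (0.555, −0.022). I'll refine the holder pose the same way, from apron and slot edges.

```bash
cat > hf.py <<'E'
from h import *
from scipy.optimize import minimize
L=lambda n:(lambda f:(f['K'],f['p'],f['R']))(np.load(n))
from cell import robot
im,c12,s=wrist(robot)
V=[(im[:,:,::-1].copy(),c12),(cv2.imread('pics/w10.png'),L('w10.npz')),(cv2.imread('pics/w3.png'),L('w3.npz'))]
t=np.linspace(0,1,40)[:,None];seg=lambda a,b:np.array(a)*(1-t)+np.array(b)*t
m=np.vstack([seg((-.085,-.045,0),(-.085,.045,0)),seg((-.085,.045,0),(-.03,.045,0)),seg((-.085,-.045,0),(-.03,-.045,0)),seg((-.025,.015,.017),(-.003,.015,.017)),seg((-.025,-.015,.017),(-.003,-.015,.017)),seg((-.025,.015,.017),(-.025,.03,.017)),seg((-.025,-.015,.017),(-.025,-.03,.017))])
for im,c in V:
    g=cv2.cvtColor(im,cv2.COLOR_BGR2GRAY).astype(float);e=cv2.GaussianBlur(cv2.magnitude(cv2.Sobel(g,cv2.CV_64F,1,0),cv2.Sobel(g,cv2.CV_64F,0,1)).clip(0,200),(0,0),1.2)
    best=(-1,)
    def sc(x,y,a):
        R2=np.array([[np.cos(a),-np.sin(a),0],[np.sin(a),np.cos(a),0],[0,0,1]]);P=proj(c,m@R2.T+[x,y,.008])
        return cv2.remap(e,P[:,0].astype(np.float32).reshape(-1,1),P[:,1].astype(np.float32).reshape(-1,1),cv2.INTER_LINEAR).mean()
    print(max((sc(x,y,a),x,y,a) for x in np.arange(.606,.624,.001) for y in np.arange(-.02,-.001,.001) for a in np.arange(-.12,-.02,.01)))
go(robot,(.5553,-.022,.19),1.497);go(robot,(.5553,-.022,.134),1.497)
E
python3 hf.py
```

```text
(np.float64(145.394044582465), np.float64(0.615), np.float64(-0.009999999999999992), np.float64(-0.060000000000000026))
(np.float64(135.836683545128), np.float64(0.615), np.float64(-0.00899999999999999), np.float64(-0.060000000000000026))
(np.float64(122.68323693110283), np.float64(0.615), np.float64(-0.00899999999999999), np.float64(-0.05000000000000003))
shift [ 1.212 -0.002  0.815] spin 0.003
shift [ 1.212 -0.002  1.748] spin 0.003
```

Request:
{"op": "step_arm", "data": {"motion": [[[0.6,0,0],0],[[1.21,0,0],0],[[1.21,0,0.2],0],[[1.21,0,0.8],0],[[1.21,0,1.4],0],[[1.21,0,1.75],0],[[1.21,0,1.75],0]]}}

```text
time: 20.05
tool_pos: [0.5542, -0.0234, 0.132]
tool_rot: [-3.137, -0.0, 1.499]
contact_force: [0.6, 0.2, 0.3]
opening: 0.0342
grip_force: 0.0
```

Request:
{"op": "step_arm", "data": {"motion": [[[0,0,0],0],[[0,0,0],0],[[0,0,0],0],[[0,0,0],0],[[0,0,0],0],[[0,0,0],0]], "hand": 255, "squeeze": 40}}

```text
time: 20.8
tool_pos: [0.5558, -0.0234, 0.1348]
tool_rot: [3.14, 0.0, 1.499]
contact_force: [-0.8, 0.6, 6.8]
opening: 0.011
grip_force: 40.0
```

```bash
python3 -c "
from h import *;from cell import robot
s=robot.observe();print(s['tool_pos'],s['contact_force'])
x=np.array([np.cos(-.062),np.sin(-.062),0]);S=np.array([.615,-.0095,s['tool_pos'][2]])
for d in(.0595,.03,0):go(robot,S-d*x,1.499)"
```

```text
[ 0.5558 -0.0234  0.1348] [-0.8402  0.5636  6.8333]
shift [ 0.293 -0.024 -0.   ] spin -0.0
shift [0.298 0.468 0.001] spin -0.0
shift [0.303 0.968 0.001] spin -0.0
```

Request:
{"op": "step_arm", "data": {"motion": [[[0,0,-0.015],0],[[0.1,0,-0.015],0],[[0.2,-0.01,-0.015],0],[[0.29,-0.02,-0.015],0],[[0.29,-0.02,-0.015],0]]}}

```text
time: 21.42
tool_pos: [0.5555, -0.0049, 0.1349]
tool_rot: [3.141, -0.001, 1.499]
contact_force: [0.4, 1.4, 1.5]
opening: 0.0113
grip_force: 40.0
```

```bash
python3 fit.py; python3 -c "
from h import *;from cell import robot
s=robot.observe();print(s['tool_pos'],s['contact_force'])
x=np.array([np.cos(-.062),np.sin(-.062),0]);S=np.array([.615,-.0095,s['tool_pos'][2]])
for d in(.0595,.03,0):go(robot,S-d*x,1.499)"
```

```text
(np.float64(31.454771905831787), -1, 0.128, 0.003, array([0.5559, 0.0003]))
(np.float64(31.30556971327652), -5, 0.128, -0.003, array([0.5561, 0.0032]))
(np.float64(31.173213005020322), -3, 0.128, 0, array([0.556 , 0.0018]))
(np.float64(30.905297363580626), -5, 0.125, -0.003, array([0.5561, 0.0029]))
(np.float64(30.861723547770058), -3, 0.125, 0, array([0.556 , 0.0016]))
(np.float64(30.83161696345563), -4, 0.128, -0.003, array([0.556, 0.001]))
(np.float64(30.76870595291648), -1, 0.125, 0.003, array([0.5559, 0.0002]))
(np.float64(30.492575793745523), -2, 0.128, 0, array([ 0.5559, -0.0005]))
[ 0.5555 -0.0049  0.1349] [0.3815 1.4098 1.4821] 21.425
[ 0.5555 -0.0051  0.1349] [0.3497 2.3065 2.6892]
shift [-0.012  0.002 -0.   ] spin 0.0
shift [-0.007  0.494  0.   ] spin 0.0
shift [-0.002  0.994  0.   ] spin 0.0
```

Request:
{"op": "step_arm", "data": {"motion": [[[0,0.1,0],0],[[0,0.2,0],0],[[0,0.3,0],0],[[0,0.4,0],0],[[-0.01,0.5,0],0],[[-0.01,0.5,0],0]]}}

```text
time: 22.22
tool_pos: [0.5857, -0.0087, 0.1349]
tool_rot: [3.141, -0.0, 1.499]
contact_force: [-1.7, 0.8, 5.3]
opening: 0.0115
grip_force: 40.0
```

Request:
{"op": "step_arm", "data": {"motion": [[[0,0.1,0],0],[[0,0.2,0],0],[[0,0.3,0],0],[[0,0.38,0],0],[[0,0.44,0],0],[[0,0.44,0],0]]}}

```text
time: 22.98
tool_pos: [0.6093, -0.0103, 0.1355]
tool_rot: [-3.135, -0.0, 1.499]
contact_force: [-12.1, 1.3, 17.0]
opening: 0.0113
grip_force: 40.5
```

Request:
{"op": "step_arm", "data": {"motion": [[[0,0,-0.02],0],[[0,0.03,-0.02],0],[[0,0.05,-0.02],0],[[0,0.05,-0.02],0]]}}

```text
time: 23.48
tool_pos: [0.6148, -0.0108, 0.1355]
tool_rot: [-3.141, -0.0, 1.499]
contact_force: [-0.4, -0.4, -1.2]
opening: 0.0111
grip_force: 40.0
```

```bash
python3 -c "
from h import *;from cell import robot
s=robot.observe();print(s['tool_pos'],s['tool_rot'],s['contact_force'],s['torque'])"
```

```text
[ 0.6148 -0.0108  0.1355] [-3.1413 -0.0001  1.4987] [-0.3912 -0.3522 -1.236 ] [-0.096   0.0482  0.0319]
```

Request:
{"op": "step_arm", "data": {"motion": [[[0,0.02,0],0],[[0,0.04,0],0],[[0,0.04,0],0]]}}

```text
time: 23.85
tool_pos: [0.6165, -0.0109, 0.1358]
tool_rot: [-3.14, -0.0, 1.499]
contact_force: [-2.8, 0.3, -0.4]
opening: 0.0109
grip_force: 40.0
```

Request:
{"op": "step_arm", "data": {"motion": [[[0,0.02,0],0],[[0,0.04,0],0],[[0,0.04,0],0]]}}

```text
time: 24.22
tool_pos: [0.6182, -0.011, 0.1359]
tool_rot: [-3.138, -0.0, 1.499]
contact_force: [-5.7, 0.1, 1.5]
opening: 0.011
grip_force: 40.1
```

Request:
{"op": "step_arm", "data": {"motion": [[[0,-0.02,0.01],0],[[0,-0.02,0.02],0],[[0,-0.02,0.03],0],[[0,-0.02,0.03],0]]}}

```text
time: 24.72
tool_pos: [0.6176, -0.011, 0.1352]
tool_rot: [-3.14, -0.0, 1.499]
contact_force: [-7.2, 1.2, 7.1]
opening: 0.0114
grip_force: 40.1
```

Request:
{"op": "step_arm", "data": {"motion": [[[0,-0.02,0],0],[[0,-0.02,0],0],[[0,-0.02,0],0]], "squeeze": 6}}

```text
time: 25.1
tool_pos: [0.6178, -0.011, 0.1351]
tool_rot: [3.139, 0.0, 1.499]
contact_force: [-2.5, 0.3, 5.2]
opening: 0.0123
grip_force: 6.0
```

Request:
{"op": "step_arm", "data": {"motion": [[[0,0,0],0],[[0,0,0],0],[[0,0,0],0],[[0,0,0],0],[[0,0,0],0],[[0,0,0],0]], "hand": 160}}

```text
time: 25.85
tool_pos: [0.6171, -0.011, 0.1342]
tool_rot: [3.142, -0.0, 1.499]
contact_force: [-0.8, -0.4, -0.5]
opening: 0.0342
grip_force: 0.0
```

Request:
{"op": "step_arm", "data": {"motion": [[[0,0,-0.6],0],[[0,0,-1.2],0],[[0,0,-1.7],0],[[-0.5,0,-1.8],0],[[-1.2,0,-1.8],0],[[-1.5,0,-1.8],0],[[-1.5,0,-1.8],0],[[-1.5,0,-1.8],0]]}}

```text
time: 26.85
tool_pos: [0.6107, -0.0996, 0.242]
tool_rot: [-3.141, -0.001, 1.499]
contact_force: [-0.0, 0.6, -0.5]
opening: 0.0342
grip_force: 0.0
```

```bash
python3 wf.py .615 -.011; python3 hf.py|head -1
python3 - <<'E'
from h import *;from cell import robot
# upper stem only: lean check, end at z=.158 and stem at two heights
im,c,s=wrist(robot);g=cv2.cvtColor(im,cv2.COLOR_RGB2GRAY)
for z in(.158,.14,.12,.1,.08):
    u,v=proj(c,[.615,-.011,z])[0];print(z,u.round(1),v.round(1),g[int(v),int(u)-24:int(u)+25:2])
E
```

```text
[ 0.6107 -0.0996  0.242 ] [-0.0215  0.5572 -0.4844] 26.85
(np.float64(100.06500731545707), np.float64(0.615), np.float64(-0.011))
(np.float64(99.81734101688131), np.float64(0.615), np.float64(-0.012))
(np.float64(97.75677248591575), np.float64(0.615), np.float64(-0.013))
(np.float64(97.5816781954033), np.float64(0.615), np.float64(-0.01))
(np.float64(97.29037109688858), np.float64(0.614), np.float64(-0.016))
[[313.4773 110.8716]
 [314.8159 122.8857]]
(np.float64(127.19680323785461), np.float64(0.615), np.float64(-0.009999999999999992), np.float64(-0.060000000000000026))
0.158 313.5 111.2 [141 136 251 241 236 236 239 241 240 253 253 252 252 252 252 251 254 200
 244 237 237 238 238 237 244]
0.14 313.7 113.4 [136 178 234 233 233 235 237 239 242 223 255 253 252 252 252 253 255 156
 198 240 237 237 235 234 242]
0.12 314.0 115.5 [138 221 232 233 234 236 236 240 180 133 224 255 255 254 255 254 144 129
 160 246 236 235 236 234 241]
0.1 314.2 117.3 [127 232 231 233 234 235 238 201 171  85 151 186 234 235 153 146  85 159
 148 243 235 233 233 235 151]
0.08 314.3 118.8 [129 233 230 231 232 235 238 170 167 113 106 126 141 155 109  95  97 150
 146 244 233 233 233 234 152]
```

```bash
python3 -c "
from cell import robot
print(robot.hand_in())"
```

```text
the job is handed in; nothing more can be done
None
```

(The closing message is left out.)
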